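# Sweep the walnut shells off the block into the scrap tray

### The arm

A 6-joint arm with a two-finger parallel gripper is mounted at the origin on the work surface. World frame = base frame: x ahead of the robot, y to its left, z up, the work surface at z = 0. Lengths are in m, angles in rad, forces in N, time in s.
With the tool pointing down it reaches from about 0.275 to 1 m from the base axis. Payload 8.4 kg.
Tool frame: the origin (TCP) lies at the very end of the fingers, on their centre line; the grasp point (between the pads) lies 19 mm behind it; y points along the fingers, z is the direction in which the jaws open and shut, and the axes are right-handed (so a half turn about y gives the same grasp; the last joint's range is limited). The gripper opens to 85 mm and grips with 20 to 120 N. Pads are 22 mm wide; open, the fingers measure 114 mm over their backs; the gripper's body (76 mm by 85 mm) begins 54 mm behind the grasp point. The pads swing forward as they close: fully open they stand 13 mm farther back than shut.
Start: joints at [-1.225, 0.353, 1.633, -0, 1.155, -0.002], TCP at [0.213, -0.588, 0.207] pointing down, gripper open.
Joint ranges: [-2.63, 2.63], [-0.92, 2.1], [0.06, 2.66], [-1.3, 4.44], [0, 2.69], [-3.02, 3.02]. Speed limits (rad/s): [2.22, 2.22, 2.79, 3.14, 3.14, 3.14].

### API

Orientations are given as a rotation vector (axis times angle).
In Python, from plant import bot, kinematics, status, cams, workorder gives the robot as it stands. Calls block until the motion is done:
- bot.move_to(position, orientation): joint-space move of the TCP to a pose.
- bot.move_straight(position, feed=0.15, frame=None): straight line of the TCP; frame=None keeps the orientation; feed is the mean speed in m/s.
- bot.movej(angles): joint-space move.
- bot.set_gripper(opening, grasp_force=None): opening from 0.0 (shut) to 1.0 (fully open); grasp_force is the grip in N (None keeps the last); returns when the fingers have stopped.
- bot.sleep(seconds).
- kinematics.solve_ik(position, orientation): joint angles nearest the present ones, or None.
- status.get_state(): the state.
- cams.snapshot(name): name is "side" or "top"; returns a dict with "pixels" (480x640x3 uint8, red, green, blue), "range_z" (480x640 float32, m along the optical axis (not along the pixel's ray), 0 where there is no reading), "fx", "fy", "cx", "cy" (pixels), "k1" (the pictures are not rectified: a ray, as slopes to the right and down, at radius r is drawn at 1 + k1 r^2 times it, then the intrinsics apply), "R" (3x3) and "t" (3): a world point X has camera coordinates R X + t. Camera axes: x right, y down, z forward; pixel columns grow to the right and rows downward; lengths in m; the calibration is good to about 2 mm. A picture is of the moment at which its call begins.
A pose or a line that the arm cannot do raises bot.IKError and nothing moves.
- workorder.close_job(): hands the job in, once; it reports no verdict.
The state is a dict: "time_s": time; "joint_pos": joint angles; "qd": joint speeds; "joint_efforts": joint torques, N m; "eef_pos": TCP position; "tcp_rot": TCP orientation; "ft_force": force on the tool from outside, world axes, zero at the start; "wrist_torque": the same for the moment, N m; "opening": opening from 0.0 (shut) to 1.0 (fully open).
Only numpy, scipy, OpenCV 4.12 (cv2) and the standard library are available. Lean on these libraries where they do the work, as an engineer would, in place of code of your own. Each camera call takes 0.05 s, during which the arm holds its last target. There are 200 camera calls.

### The job

Sweep the three brown half walnut shells off the wooden block, over its edge and into the green scrap tray, pushing them along with the outside of your fingers: never lift or carry a shell. No shell may end in the white nut tray or on the counter. Leave the glass bowl and the shaker on the block standing where they are.

Things in the scene. Friction and masses are not known exactly. Their poses are not given: they have to be found in the camera images.
- board: Thick light-wood butcher block, fixed, 260 mm (its x) x 400 mm (its y) x 45 mm high; origin at the centre of its underside on the counter (height 0), its flat top is at height 45 mm. It is turned a little; its x axis points away from the robot.
- scrap_tray: GREEN open tray for scraps, fixed, 180 mm (its x) x 130 mm (its y) x 38 mm high, walls and floor about 4 mm thick; origin at the centre of its underside on the counter. It stands parallel to the block, beside the block's left (+y) or right (-y) short end, about 3 mm off it, its long side along that end; its rim is 7 mm below the block's top. Which end, and how far along it, varies.
- nut_tray: WHITE tray of the same size filled with pale nut kernels, fixed, at the block's other end; origin at the centre of its underside. Nothing in it reaches above the block's top. No shell belongs in it.
- shell1_mid (a point): Half walnut shell one of three alike, brown, round dome 36 mm across and 17 mm high, 10 to 17 g, lying flat side down on the block and free to slide. This point lies in its middle, 8 mm above its flat side.
- shell2_mid (a point): Half walnut shell two of three alike, brown, round dome 36 mm across and 17 mm high, 10 to 17 g, lying flat side down on the block and free to slide. This point lies in its middle, 8 mm above its flat side.
- shell3_mid (a point): Half walnut shell three of three alike, brown, round dome 36 mm across and 17 mm high, 10 to 17 g, lying flat side down on the block and free to slide. This point lies in its middle, 8 mm above its flat side.
- bowl: Small glass bowl, 68 mm across, 32 mm high, standing loose on the far strip of the block (beyond the shells as seen from the robot); origin at the centre of its underside. Leave it.
- shaker: Small steel spice shaker with a grey cap, 41 mm across, 48 mm high, standing loose on the same far strip; origin at the centre of its underside. Bowl and shaker may have changed places. Leave it.
Things that resemble listed ones, but are neither listed nor needed, are in the scene too. What is shaped like the part that bears shell2_mid but turquoise or yellow is not meant. Leave any blue or turquoise look-alike of the part that bears shell1_mid alone.

How it is judged:
By the outcome, as a careful person would: the job done as asked, in the order asked, and still so for the second after the job is handed in, with the robot touching nothing.
It also fails if it takes over 51 s, if anything falls off the work surface, if the arm or the gripper's body presses on something with over 40 N, if the wrist force passes 120 N, or if a joint passes its speed limit or range.

## Working session

There is one attempt and no reset: what is moved stays moved. The work goes in short steps, each a Python script; the robot and the scene stay as the last script left them, time stands still between calls to the robot, and variables do not carry over. Pictures are saved under pics/ and viewed, about 8 in all and at most 12, crops included, and the job is handed in when it is done.

```bash
mkdir -p pics; ls
python3 - <<'E'
from plant import bot,kinematics,status,cams
import cv2
for n in("top","side"):
    s=cams.snapshot(n); cv2.imwrite(f"pics/{n}0.png",s["pixels"][:,:,::-1])
    print(n,s["fx"],s["cx"],s["cy"],s["k1"],s["R"],s["t"])
print(status.get_state())
E
```

```text
pics
top 464.9856501316813 324.8353761602555 239.2223583991888 -0.06576794440424753 [[-0.01797397 -0.99973001  0.01472576]
 [-0.99416584  0.0163034  -0.10662311]
 [ 0.10635424 -0.01655629 -0.99419046]] [0.01366309 0.56891777 0.91352722]
side 570.8013111628335 327.9849836236166 232.37670490855288 -0.0801587847862673 [[-0.89307599 -0.44979264  0.01009291]
 [-0.3046453   0.58806954 -0.74924325]
 [ 0.33106876 -0.67220592 -0.662218  ]] [0.50411475 0.21196039 0.74253162]
{'time_s': 0.1, 'joint_pos': array([-1.22541240e+00,  3.53558974e-01,  1.63407264e+00, -8.26693831e-06,
        1.15519762e+00, -2.41082621e-03]), 'qd': array([ 0.00032226, -0.00118879, -0.00215841,  0.00077587,  0.00024711,
        0.00150978]), 'joint_efforts': array([ 2.56297229e-03, -6.06354547e+01, -3.42822325e+01,  2.93695230e-04,
        3.81201535e-03,  2.74489065e-05]), 'eef_pos': array([ 0.21285018, -0.58714674,  0.2064437 ]), 'tcp_rot': array([-0.35727332,  2.03370795, -2.03119627]), 'ft_force': array([0.4075767 , 0.8207123 , 0.10893241]), 'wrist_torque': array([-0.00209782,  0.01344907, -0.00325178]), 'opening': 0.998360266621558}
```

View pics/top0.png

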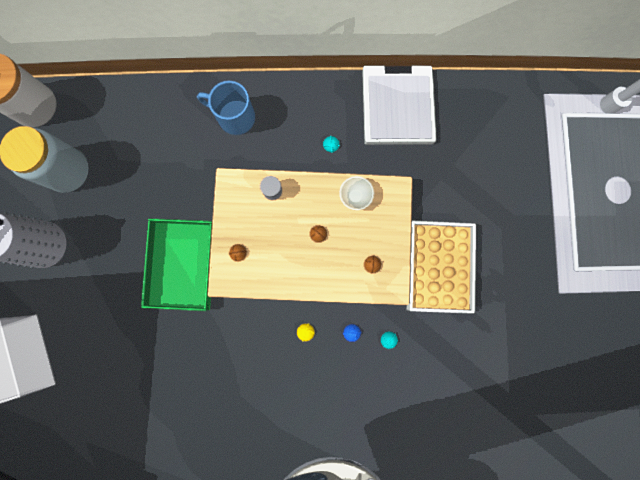

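View pics/side0.png

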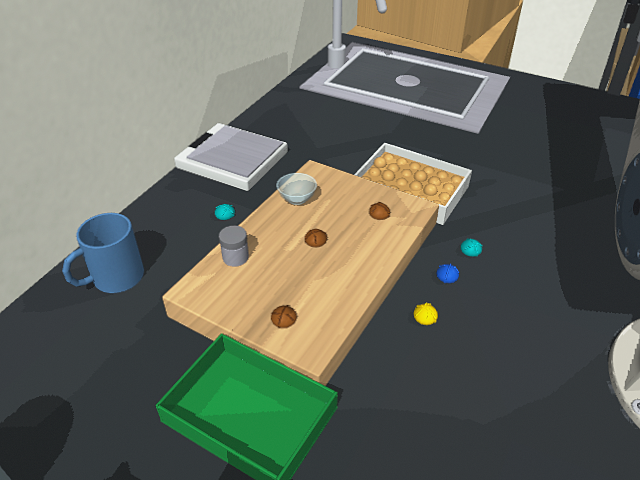

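The top view shows the three brown shells on the block at about (237,253), (318,234) and (372,264). The green tray is at the left end, the white tray at the right. The shaker is at (271,188) and the bowl at (357,193).

Possible mix-ups, all off the block on the counter: turquoise (331,144) and (389,340), blue (352,333), yellow (305,332). By the description (brown, on the block), I choose the three brown ones.

```bash
cat > h.py <<'E'
import numpy as np, cv2
from scipy.spatial.transform import Rotation as Ro
from plant import bot,kinematics,status,cams,workorder
def cast(s,px,z):
    px=np.atleast_2d(np.asarray(px,float))
    K=np.array([[s["fx"],0,s["cx"]],[0,s["fy"],s["cy"]],[0,0,1]])
    u=cv2.undistortPoints(px[:,None],K,np.array([s["k1"],0,0,0.]))[:,0]
    d=np.c_[u,np.ones(len(u))]@s["R"]; c=-s["R"].T@s["t"]
    return c+d*((z-c[2])/d[:,2])[:,None]
def blobs(s,lo,hi,amin):
    hsv=cv2.cvtColor(s["pixels"],cv2.COLOR_RGB2HSV)
    m=cv2.inRange(hsv,lo,hi)
    cs,_=cv2.findContours(m,cv2.RETR_EXTERNAL,cv2.CHAIN_APPROX_NONE)
    return sorted([c for c in cs if cv2.contourArea(c)>amin],key=cv2.contourArea,reverse=True)
def ctr(c): M=cv2.moments(c); return np.array([M["m10"],M["m01"]])/M["m00"]
def shells(s,amin=40):
    return [ctr(c) for c in blobs(s,(3,130,20),(16,255,170),amin)]
def orient(a): # jaws along direction angle a in the plane, fingers down
    z=np.array([np.cos(a),np.sin(a),0]); y=np.array([0,0,-1.])
    return Ro.from_matrix(np.c_[np.cross(y,z),y,z]).as_rotvec()
E
python3 - <<'E'
from h import *
for n in("top","side"):
    s=cams.snapshot(n); print(n)
    for c in shells(s): print(" shell",c.round(),cast(s,c,.052)[0].round(4))
    for nm,lo,hi,z in(("board",(10,40,120),(30,180,255),.045),("green",(50,100,40),(80,255,255),.038)):
        c=blobs(s,lo,hi,500)[0]
        P=cast(s,c[:,0],z)[:,:2]
        r=cv2.minAreaRect((P*1000).astype(np.float32)); print(nm,r,"\n",cv2.boxPoints(r).round(1).tolist())
    if n=="top":
        cv2.imwrite("pics/crop.png",cv2.resize(s["pixels"][150:350,130:490,::-1],None,fx=2.2,fy=2.2,interpolation=cv2.INTER_CUBIC))
        for nm,p,z in(("shaker",(271,187),.093),("bowl",(357,193),.077)): print(nm,cast(s,p,z)[0].round(3))
E
```

```text
top
 shell [329.  63.] [ 0.937 -0.012  0.052]
 shell [372. 264.] [ 0.516 -0.089  0.052]
 shell [238. 252.] [0.5447 0.1756 0.052 ]
 shell [12. 87.] [0.9032 0.6616 0.052 ]
 shell [319. 233.] [0.5794 0.0147 0.052 ]
board ((576.3999633789062, 31.740066528320312), (401.235107421875, 261.1589050292969), 86.56201934814453) 
 [[434.0, -160.6999969482422], [694.7000122070312, -176.3000030517578], [718.7999877929688, 224.1999969482422], [458.1000061035156, 239.8000030517578]]
green ((523.3928833007812, 299.7748718261719), (139.67013549804688, 181.64974975585938), 86.7794189453125) 
 [[428.79998779296875, 235.1999969482422], [610.2000122070312, 224.89999389648438], [618.0, 364.3999938964844], [436.6000061035156, 374.6000061035156]]
shaker [0.665 0.106 0.093]
bowl [ 0.654 -0.06   0.077]
side
 shell [283. 316.] [0.5422 0.1792 0.052 ]
 shell [315. 238.] [0.5774 0.019  0.052 ]
 shell [379. 211.] [ 0.515  -0.0872  0.052 ]
board ((567.1941528320312, -6.057891845703125), (519.8987426757812, 272.896484375), 86.59614562988281) 
 [[415.6000061035156, -257.3999938964844], [688.0, -273.70001220703125], [718.7999877929688, 245.3000030517578], [446.3999938964844, 261.5]]
green ((518.4815063476562, 309.35516357421875), (142.6803741455078, 190.68881225585938), 86.67697143554688) 
 [[419.20001220703125, 243.6999969482422], [609.5, 232.60000610351562], [617.7999877929688, 375.0], [427.3999938964844, 386.1000061035156]]
```

View pics/crop.png

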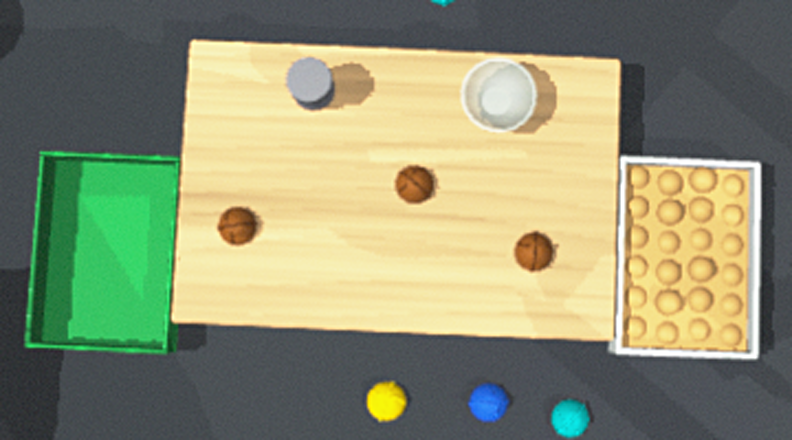

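```bash
cat >> h.py <<'E'
B=np.array([.5764,.0317]); TH=np.arctan2(-.0602,.9982)
RB=np.array([[np.cos(TH),-np.sin(TH)],[np.sin(TH),np.cos(TH)]])
w2b=lambda p:(np.asarray(p)[:2]-B)@RB
b2w=lambda p:B+RB@np.asarray(p)
def push(sh,goal_x,yend=.22,z=.048,feed=.11,back=.047):
    s=w2b(sh); e=np.array([goal_x,yend]); d=(e-s)/np.linalg.norm(e-s); st=s-d*back
    print("shell b",s.round(4),"start b",st.round(4))
    dw=RB@d; a=np.arctan2(dw[1],dw[0])-np.pi/2
    q0=status.get_state()["joint_pos"]; best=None
    S,E=b2w(st),b2w(e)
    for k in(0,np.pi):
        o=orient(a+k); q=kinematics.solve_ik([*S,.12],o)
        if q is not None and (best is None or abs(q[5])<best[0]): best=(abs(q[5]),o,q)
    o=best[1]; print("q",np.round(best[2],2))
    bot.move_to([*S,.12],o)
    bot.move_straight([*S,z],feed=.12)
    st_=status.get_state(); print("down",st_["eef_pos"].round(4),st_["ft_force"].round(1))
    bot.move_straight([*E,z],feed=feed)
    st_=status.get_state(); print("end",st_["eef_pos"].round(4),st_["ft_force"].round(1))
    bot.move_straight([*E,.12],feed=.2)
    print("t",status.get_state()["time_s"])
E
python3 - <<'E'
from h import *
bot.set_gripper(.19); print(status.get_state()["opening"],status.get_state()["time_s"])
push((.5435,.177),-.055)
for n in("top","side"):
    s=cams.snapshot(n); print([ (c.round(),cast(s,c,.052)[0].round(4)) for c in shells(s)])
    cv2.imwrite(f"pics/{n}1.png",s["pixels"][:,:,::-1])
E
```

```text
0.1904057838367673 0.8583
shell b [-0.0416  0.1431] start b [-0.0335  0.0968]
q [0.23 0.36 1.84 0.   0.94 0.12]
down [0.5492 0.1303 0.0484] [-0.5  0.4 -0.2]
end [0.5347 0.254  0.048 ] [ 0.1 -0.2 -1.3]
t 6.2083
[(array([329.,  63.]), array([ 0.937 , -0.0107,  0.052 ])), (array([238., 252.]), array([0.5436, 0.1771, 0.052 ])), (array([372., 264.]), array([ 0.5158, -0.0885,  0.052 ])), (array([318., 233.]), array([0.5787, 0.0172, 0.052 ])), (array([12., 86.]), array([0.9046, 0.6614, 0.052 ]))]
[(array([283., 316.]), array([0.5422, 0.1792, 0.052 ])), (array([315., 238.]), array([0.5772, 0.019 , 0.052 ])), (array([379., 211.]), array([ 0.5148, -0.0873,  0.052 ]))]
```

View pics/side1.png

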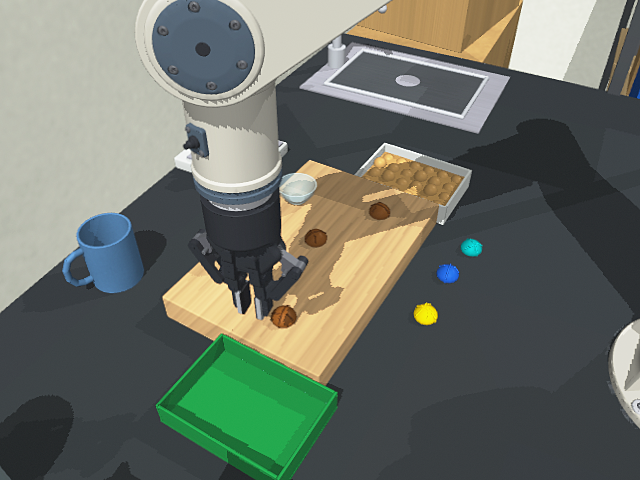

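Run:
```python
from h import *
st=status.get_state(); print(st["eef_pos"],st["tcp_rot"],st["opening"],st["time_s"])
for n in("top","side"):
    s=cams.snapshot(n)
    K=np.array([[s["fx"],0,s["cx"]],[0,s["fy"],s["cy"]],[0,0,1]])
    for p in (st["eef_pos"],[.5435,.177,.053]):
        print(n,cv2.projectPoints(np.array([p]),cv2.Rodrigues(s["R"])[0],s["t"],K,np.array([s["k1"],0,0,0]))[0].ravel())
    cv2.imwrite(f"pics/{n}2.png",s["pixels"][:,:,::-1])
```

```text
[0.53402673 0.25399073 0.11903371] [-1.26171059  1.12706146 -1.12600738] 0.1899607087160632 6.3083
top [189.53290607 255.28591287]
top [237.56314144 252.30391945]
side [255.07076193 325.33172912]
side [283.25026628 314.48052498]
```

View pics/top2.png

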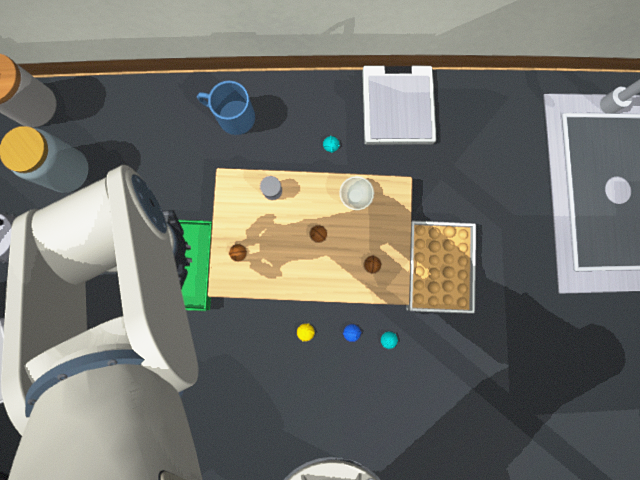

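Run:
```python
from h import *
s=cams.snapshot("side")
v,u=np.mgrid[285:335,215:315]; Z=s["range_z"][285:335,215:315]
K=np.array([[s["fx"],0,s["cx"]],[0,s["fy"],s["cy"]],[0,0,1]])
n=cv2.undistortPoints(np.c_[u.ravel(),v.ravel()].astype(float)[:,None],K,np.array([s["k1"],0,0,0.]))[:,0]
P=(np.c_[n,np.ones(len(n))]*Z.ravel()[:,None]-s["t"])@s["R"]
m=(P[:,2]>.08)&(P[:,1]>.2); Q=P[m]
print(Q.min(0),Q.max(0))
for lo in np.arange(.1,.2,.01):
    q=Q[(Q[:,2]>=lo)&(Q[:,2]<lo+.01)]
    if len(q): print(round(lo,3),len(q),np.histogram(q[:,0],np.arange(.49,.59,.005))[0],q[:,1].min().round(3),q[:,1].max().round(3))
c=s["pixels"][230:340,180:320,::-1]
cv2.imwrite("pics/c3.png",cv2.resize(c,None,fx=5,fy=5,interpolation=cv2.INTER_CUBIC))
```

```text
[0.26895649 0.24322115 0.14354683] [0.55830461 0.6012338  0.64543971]
0.14 72 [ 0  0  0  0  0 16  5  0  0  1 45  3  2  0  0  0  0  0  0] 0.244 0.267
0.15 203 [ 0  0  0  0 41 35 18  0  0  7 77 11 14  0  0  0  0  0  0] 0.244 0.267
0.16 219 [ 0  0  0  0 52 35 19  0  0  7 78  7 21  0  0  0  0  0  0] 0.243 0.267
0.17 200 [ 0  0  0  0 40 33 17  0  0  5 84 12  9  0  0  0  0  0  0] 0.243 0.267
0.18 163 [ 1  4  0 10 27 15 14  0  0  1 62 17 11  1  0  0  0  0  0] 0.251 0.27
0.19 274 [19 33 32 41 61 32 11  0  0  0 21 17  4  0  0  0  0  0  0] 0.25 0.27
```

View pics/c3.png

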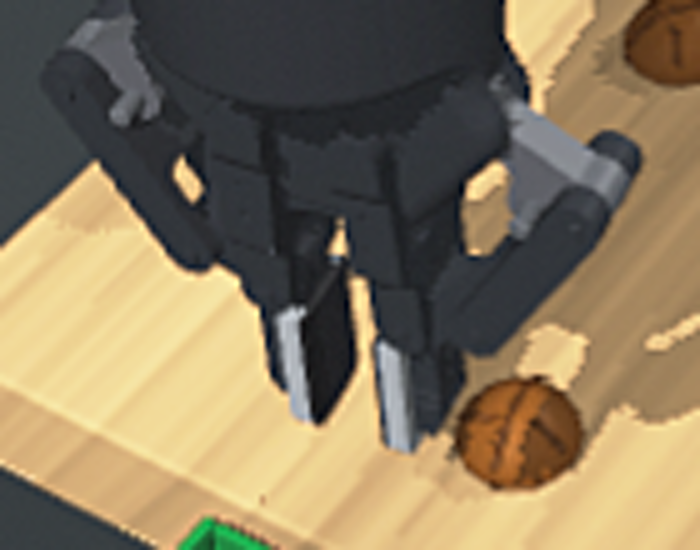

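The fingertips sit about 24 mm higher than the reported TCP (0.1435 against 0.119 from side depth), so the first pass went over the shell. I'll lower with a guarded contact search on the block and use the height it finds.

```bash
python3 - <<'E'
import re
t=open("h.py").read()
t=t.replace('''    bot.move_straight([*S,z],feed=.12)
''','''    if z is None: z=touch(S)
    else: bot.move_straight([*S,z],feed=.12)
''')+'''
def touch(S):
    bot.move_straight([*S,.036],feed=.12); f0=status.get_state()["ft_force"][2]
    for z in np.arange(.034,.0169,-.002):
        bot.move_straight([*S,z],feed=.03)
        s=status.get_state(); f=s["ft_force"][2]-f0; print(round(z,3),s["eef_pos"][2].round(4),f.round(1))
        if f>4: break
    z+=.004; bot.move_straight([*S,z],feed=.05); print("zpush",z); return z
'''
open("h.py","w").write(t)
E
python3 - <<'E'
from h import *
push((.5435,.177),-.055,z=None)
for n in("top","side"):
    s=cams.snapshot(n); print([ (c.round(),cast(s,c,.052)[0].round(4)) for c in shells(s)])
    cv2.imwrite(f"pics/{n}4.png",s["pixels"][:,:,::-1])
E
```

```text
shell b [-0.0416  0.1431] start b [-0.0335  0.0968]
q [0.23 0.36 1.84 0.   0.94 0.12]
0.034 0.0345 0.4
0.032 0.032 -0.4
0.03 0.0298 0.5
0.028 0.0278 -1.8
0.026 0.0259 0.2
0.024 0.0239 -0.0
0.022 0.0219 -0.3
0.02 0.0211 14.1
zpush 0.02399999999999999
down [0.549  0.1304 0.0242] [-0.1  0.4 -0. ]
end [0.5347 0.254  0.024 ] [ 0.1 -0.7  0.5]
t 12.0417
[(array([330.,  63.]), array([ 0.937 , -0.0132,  0.052 ])), (array([372., 264.]), array([ 0.5158, -0.0885,  0.052 ])), (array([318., 233.]), array([0.5787, 0.0174, 0.052 ])), (array([12., 86.]), array([0.9045, 0.6617, 0.052 ]))]
[(array([249., 396.]), array([0.5174, 0.3045, 0.052 ])), (array([315., 238.]), array([0.5773, 0.0189, 0.052 ])), (array([379., 211.]), array([ 0.5148, -0.0871,  0.052 ]))]
```

View pics/side4.png

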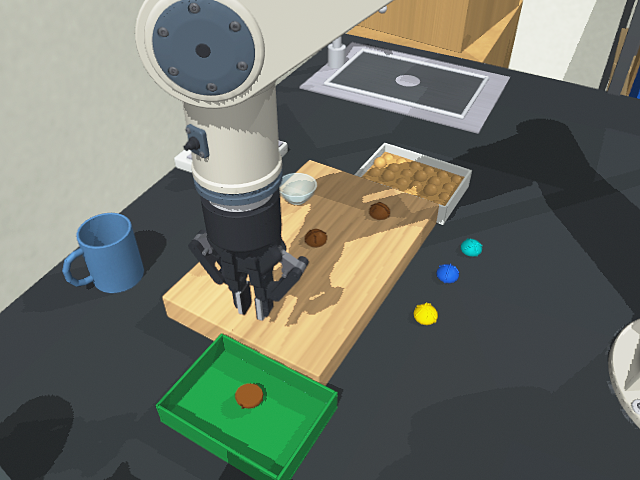

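Shell 1 is in the green tray at side pixel (249,396), flat side up. The block surface is at reported z 0.021, so I'll push at 0.024. Next is shell 2.

Run:
```python
from h import *
push((.5784,.0175),-.02,z=.024,feed=.12)
for n in("top","side"):
    s=cams.snapshot(n); print([ (c.round(),cast(s,c,.052)[0].round(4)) for c in shells(s)])
    cv2.imwrite(f"pics/{n}5.png",s["pixels"][:,:,::-1])
```

```text
shell b [ 0.0029 -0.0141] start b [ 0.0074 -0.0608]
q [-0.05  0.38  1.81 -0.    0.95 -0.09]
down [ 0.5807 -0.0294  0.0246] [-0.3 -0.8  0.2]
end [0.5698 0.2521 0.024 ] [ 1.2 -0.  -0.4]
t 17.3333
[(array([327.,  63.]), array([ 0.9371, -0.0075,  0.052 ])), (array([372., 264.]), array([ 0.5158, -0.0884,  0.052 ])), (array([12., 86.]), array([0.9049, 0.6619, 0.052 ]))]
[(array([206., 404.]), array([0.5566, 0.3374, 0.052 ])), (array([248., 397.]), array([0.5171, 0.307 , 0.052 ])), (array([379., 211.]), array([ 0.515 , -0.0872,  0.052 ]))]
```

View pics/side5.png

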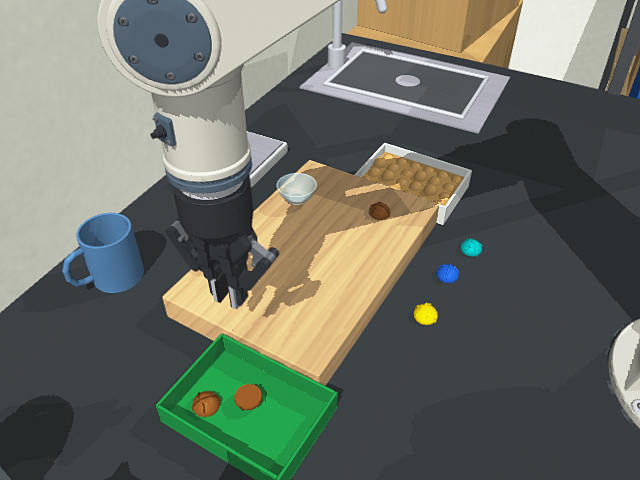

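Shells 1 (248,397) and 2 (206,404) are both in the green tray. Shell 3 is still on the block at (379,211), so I'll push it next and retract clear of the view afterwards.

Run:
```python
from h import *
push((.5155,-.088),-.095,z=.024,feed=.12)
bot.movej([-1.225,.353,1.633,0,1.155,-.002])
for n in("top","side"):
    s=cams.snapshot(n); print([ (c.round(),cast(s,c,.012)[0].round(4)) for c in shells(s)])
    cv2.imwrite(f"pics/{n}6.png",s["pixels"][:,:,::-1])
print(status.get_state()["time_s"],status.get_state()["eef_pos"])
```

```text
shell b [-0.0536 -0.1231] start b [-0.048  -0.1698]
q [-0.26  0.32  1.9   0.    0.92 -0.32]
down [ 0.5189 -0.1349  0.0245] [ 0.7  0.2 -0.4]
end [0.4948 0.2568 0.024 ] [ 0.1 -0.3 -0.2]
t 23.8917
[(array([329.,  63.]), array([ 0.9574, -0.0134,  0.012 ])), (array([12., 86.]), array([0.9235, 0.6893, 0.012 ])), (array([175., 237.]), array([0.5798, 0.3139, 0.012 ]))]
[(array([287., 403.]), array([0.4848, 0.2719, 0.012 ])), (array([248., 397.]), array([0.5338, 0.2868, 0.012 ])), (array([206., 404.]), array([0.576 , 0.3196, 0.012 ]))]
27.125 [ 0.21396493 -0.58749096  0.20717595]
```

View pics/top6.png

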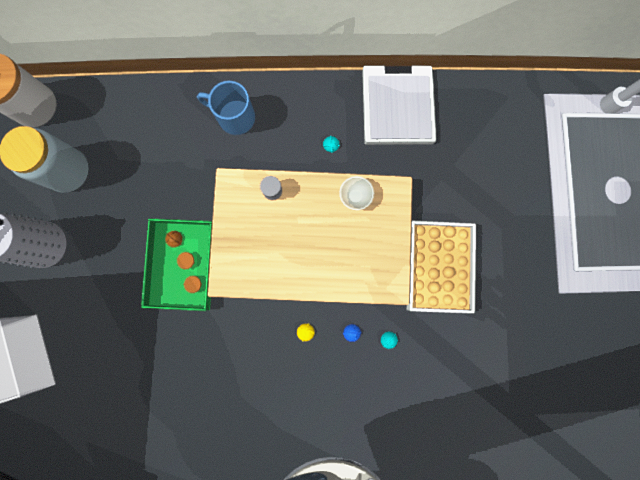

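View pics/side6.png

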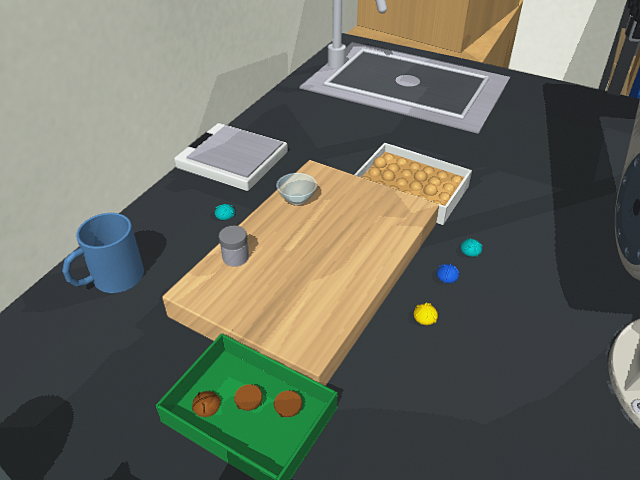

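All three shells lie in the green tray, at top pixels (174,239), (186,261) and (193,284). The shaker (271,188), the bowl (357,193) and the look-alikes are where they were, and the arm is clear.

```bash
python3 -c "
from plant import workorder
print(workorder.close_job())"
```

```text
the job is handed in; nothing more can be done
None
```

All three brown shells are in the green scrap tray, and I handed the job in at about 27 s of the 51 s allowed. I swept them one at a time across the block and over its left edge, with the two fingers nearly shut.

- **First pass missed:** the fingers went over shell 1 without touching it. The real fingertips are about 24 mm higher than the reported TCP. I found the block's surface with a gentle touch (about 14 N) and pushed at the corrected height after that.
- **Final checks:** the last side and top pictures show all three shells in the green tray, two of them flat side up. The white nut tray and the counter have no shells. The bowl, shaker and coloured look-alikes appear unmoved, and the arm is back at its start pose touching nothing.
- **Check that disagreed:** in the last top view, the colour mask picked up only one of the three shells in the tray. I confirmed the other two by eye and with the side view, which found all three.

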